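# Kit the thread caddy for the next embroidery job

### The arm

A 6-joint arm with a two-finger parallel gripper is mounted at the origin on the work surface. World frame = base frame: x ahead of the robot, y to its left, z up, the work surface at z = 0. Lengths are in mm, angles in rad, forces in N, time in s.
With the tool pointing down it reaches from about 350 to 850 mm from the base axis. Payload 8.1 kg.
Tool frame: the origin (TCP) lies on the centre line of the jaws, within the pads' length; the fingertips stand 8 mm ahead of it and the grasp point (between the pads) lies 11 mm behind it; z points along the fingers, y is the line along which they close (so a half turn about z gives the same grasp; the last joint's range is limited). The gripper opens to 93 mm and grips with 3 to 60 N. Pads are 15 mm wide; open, the fingers measure 128 mm over their backs; the gripper's body (75 mm by 188 mm) begins 65 mm behind the grasp point.
Start: joints at [-1.24, 0.13, 1.488, -0, 1.523, -0.085], TCP at [242.373, -548.872, 226.635] pointing down, gripper open.
Joint ranges: [-2.96, 2.96], [-0.89, 2.26], [0.02, 2.5], [-1.34, 4.48], [0, 2.73], [-2.66, 2.66]. Speed limits (rad/s): [2.39, 2.39, 2.79, 3.14, 3.14, 3.14].

### API

Orientations are given as a unit quaternion [w, x, y, z].
In Python, from station import get_state, eyes, job_done gives the robot as it stands.
- The arm moves only by the shell command python3 -m creep 'ROWS' [FORCE]. ROWS is JSON, a list that holds one entry, the list of rows, each a list of 7 numbers: the shift along the tool's x, y, z in cm, then the turn, a rotation vector about the tool's x, y, z in degrees, then the closure, from 0 (fully open) to 1 (shut). In form: [[[x, y, z, rx, ry, rz, gripper], ...]]. A call has 1 to 12 rows; each row is the pose to reach, as a shift and turn from the pose commanded when the call began, along the tool's axes at that moment; what a row does not reach only later rows make up. A row lasts 1/12 s, in which the tool goes at most 41.7 mm and 7.16 degrees, less where a joint would pass 70% of its speed; a pose out of reach is approached as far as the arm can. A call with a gripper value outside its range is refused whole. The fingers move at their own pace and stop on an object; FORCE is the grip in N (left out, the last holds). Time passes only in rows, so rows that repeat a pose let the fingers close. It gives the time, the measured TCP pose, the force, the opening and the grip force at its end, in the units of the state.
- get_state(): the state, without advancing time (a new reading comes with each control period).
- eyes.get_image(name): name is "scene" or "top" or "wrist"; returns a dict with "frame" (400x640x3 uint8, red, green, blue), "camera_matrix" (3x3 intrinsics, pixels), "extrinsics" (4x4, takes a point from camera to world coordinates); the wrist camera has in their place "mount" (4x4, takes a point from camera to tool coordinates, whose origin is the TCP and whose axes are the flange's). Camera axes: x right, y down, z forward; pixel columns grow to the right and rows downward; lengths in mm; the calibration is good to about 2 mm. A picture is of the moment at which its call begins: read the wrist's pose just before it. There is no depth.
- job_done(): hands the job in; it is judged then, once.
The state is a dict: "time": time; "qpos": joint angles; "joint_velocities": joint speeds; "joint_efforts": joint torques, N m; "tool_pos": TCP position; "orientation": TCP orientation; "ft_force": force on the tool from outside, world axes, zero at the start; "wrist_torque": the same for the moment, N m; "width": opening from 0.0 (shut) to 1.0 (fully open); "grip_force": force on a finger pad.
Only numpy, scipy, OpenCV 4.12 (cv2) and the standard library are available. Lean on these libraries where they do the work, as an engineer would, in place of code of your own. Each camera call takes 0.05 s, during which the arm holds its last target. There are 200 camera calls.

### The job

Kit the caddy for the next embroidery job: stand the full cone of each thread colour upright in the caddy pocket that carries the colour tab to match, one cone to a pocket. The two nearly used-up cones are not for this job: leave them standing where they are.

Things in the scene. Friction and masses are not known exactly. Their poses are not given: they have to be found in the camera images.
- cone_red: full cone of red thread, loose, upright: white base disc 44 mm across, 7 mm thick; red winding 38 mm across, straight-sided from 7 to 66 mm height, narrowing to 23 mm at 78 mm; white neck 18 mm across up to 86 mm; 40 to 85 g; round, yaw is of no matter. Origin: centre of underside, z up its axis. At the start all cones, full or spent, stand at least 100 mm apart between centres.
- cone_yellow: full cone of yellow thread, loose, upright: white base disc 44 mm across, 7 mm thick; yellow winding 38 mm across, straight-sided from 7 to 66 mm height, narrowing to 23 mm at 78 mm; white neck 18 mm across up to 86 mm; 40 to 85 g; round, yaw is of no matter. Origin: centre of underside, z up its axis. The bench top is z = 0.
- cone_blue: full cone of blue thread, loose, upright: white base disc 44 mm across, 7 mm thick; blue winding 38 mm across, straight-sided from 7 to 66 mm height, narrowing to 23 mm at 78 mm; white neck 18 mm across up to 86 mm; 40 to 85 g; round, yaw is of no matter. Origin: centre of underside, z up its axis.
- cone_green: full cone of green thread, loose, upright: white base disc 44 mm across, 7 mm thick; green winding 38 mm across, straight-sided from 7 to 66 mm height, narrowing to 23 mm at 78 mm; white neck 18 mm across up to 86 mm; 40 to 85 g; round, yaw is of no matter. Origin: centre of underside, z up its axis.
- spent_red: nearly used-up red cone, loose, upright: the same 44 mm white base and 86 mm height, but a bare white core 20 mm across with only a thin red band of thread, 29 mm across, from 7 to 41 mm height; 25 g. Not for this job. Origin: centre of underside, z up its axis
- spent_blue: nearly used-up blue cone, loose, upright: the same 44 mm white base and 86 mm height, but a bare white core 20 mm across with only a thin blue band of thread, 29 mm across, from 7 to 41 mm height; 25 g. Not for this job. Origin: centre of underside, z up its axis
- tab_red: red card in a white holder 22 x 50 x 4 mm, flat on the grey caddy's ledge. Origin: centre of underside, z = 33 mm; y along the row of pockets, x out of the caddy. Its pocket's centre is 49 mm off along -x; the pocket is 64 x 64 mm inside, floor at z = 4 mm, wall tops at z = 36 mm. The four pockets lie in one row, 68 mm apart; which has which tab differs every time.
- tab_yellow: yellow card in a white holder 22 x 50 x 4 mm, flat on the grey caddy's ledge. Origin: centre of underside, z = 33 mm; y along the row of pockets, x out of the caddy. Its pocket's centre is 49 mm off along -x; the pocket is 64 x 64 mm inside, floor at z = 4 mm, wall tops at z = 36 mm. The caddy does not move; its ledge runs along the side away from the robot.
- tab_blue: blue card in a white holder 22 x 50 x 4 mm, flat on the grey caddy's ledge. Origin: centre of underside, z = 33 mm; y along the row of pockets, x out of the caddy. Its pocket's centre is 49 mm off along -x; the pocket is 64 x 64 mm inside, floor at z = 4 mm, wall tops at z = 36 mm. A wire grip stands out 22 mm at each end of the caddy, lower than its walls.
- tab_green: green card in a white holder 22 x 50 x 4 mm, flat on the grey caddy's ledge. Origin: centre of underside, z = 33 mm; y along the row of pockets, x out of the caddy. Its pocket's centre is 49 mm off along -x; the pocket is 64 x 64 mm inside, floor at z = 4 mm, wall tops at z = 36 mm. Walls are 4 mm thick; neighbouring pockets share one.

How it is judged:
By the outcome, as a careful person would: the job done as asked, in the order asked, and still so for the second after the job is handed in, with the robot touching nothing.
It also fails if it takes over 112 s, if anything falls off the work surface, if the arm or the gripper's body presses on something with over 40 N, if the wrist force passes 120 N, or if a joint passes its speed limit or range.

## Working session

There is one attempt and no reset: what is moved stays moved. The work goes in short steps, Python scripts to look and compute and a shell command to move; the robot and the scene stay as the last step left them, time stands still between calls to the robot, and variables do not carry over. Pictures are saved under pics/ and viewed, at most 14 in all, crops included, and the job is handed in when it is done.

```bash
mkdir -p pics; python3 - <<'E'
from station import get_state, eyes
import cv2,pickle
s=get_state();print({k:s[k] for k in('time','tool_pos','orientation','width')})
d={}
for n in("top","scene"):
    i=eyes.get_image(n);d[n]=i
    cv2.imwrite(f"pics/{n}0.png",i["frame"][:,:,::-1])
    print(n,i["camera_matrix"],i["extrinsics"])
pickle.dump(d,open("im0.pkl","wb"))
E
```

```text
{'time': 0.0, 'tool_pos': array([ 242.19382208, -548.34190482,  225.59343106]), 'orientation': array([-9.08619724e-04,  9.78463778e-01,  2.06416559e-01, -1.14929447e-04]), 'width': 1.000747165031806}
top [[452.64677107   0.         328.48643552]
 [  0.         452.64677107 200.92474101]
 [  0.           0.           1.        ]] [[-3.74069571e-03 -9.98747048e-01  4.99033115e-02  5.09620701e+02]
 [-9.99739804e-01  4.85801906e-03  2.22872946e-02 -1.37131709e+01]
 [-2.25018010e-02 -4.98069568e-02 -9.98505351e-01  1.03801503e+03]
 [ 0.00000000e+00  0.00000000e+00  0.00000000e+00  1.00000000e+00]]
scene [[509.86479439   0.         314.02505926]
 [  0.         509.86479439 213.34804306]
 [  0.           0.           1.        ]] [[-3.95261803e-02  7.86088618e-01 -6.16848739e-01  1.40782104e+03]
 [ 9.99207154e-01  2.81485370e-02 -2.81553587e-02  2.12206506e+01]
 [-4.76921745e-03 -6.17472546e-01 -7.86577974e-01  1.13227152e+03]
 [ 0.00000000e+00  0.00000000e+00  0.00000000e+00  1.00000000e+00]]
```

View pics/top0.png

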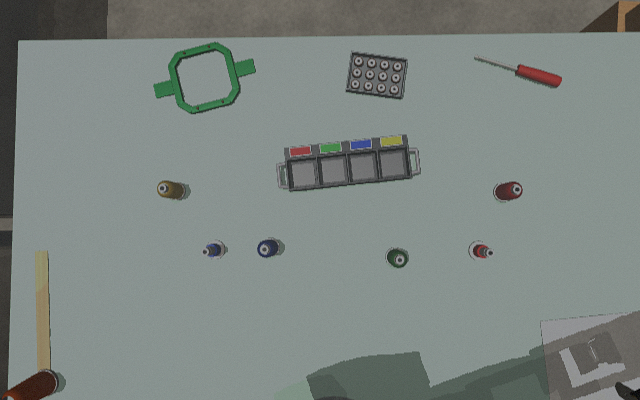

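View pics/scene0.png

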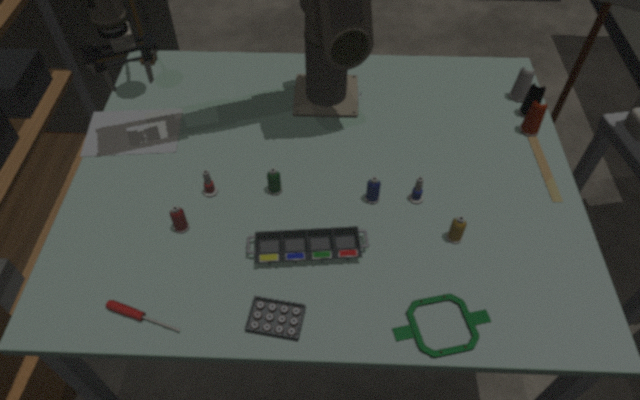

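Top: tabs, left to right: red (300,151), green (330,147), blue (361,144), yellow (392,141). Full cones: yellow (171,189), blue (267,248), green (397,258), red (509,190). Spent cones: blue (213,250), red (482,251). I'll enlarge these next.

```bash
python3 - <<'E'
import pickle,cv2,numpy as np
f=pickle.load(open("im0.pkl","rb"))["top"]["frame"][:,:,::-1]
f=np.clip(f.astype(float)*1.6,0,255).astype(np.uint8)
cs=[(150,170),(192,230),(247,230),(377,238),(462,230),(488,170)]
t=[cv2.resize(f[y:y+40,x:x+44],None,fx=6,fy=6,interpolation=cv2.INTER_CUBIC) for x,y in cs]
cv2.imwrite("pics/c1.png",np.vstack([np.hstack(t[:3]),np.hstack(t[3:])]))
cv2.imwrite("pics/c2.png",cv2.resize(f[128:198,270:425],None,fx=5,fy=5,interpolation=cv2.INTER_CUBIC))
E
```

```text
(no output)
```

View pics/c1.png

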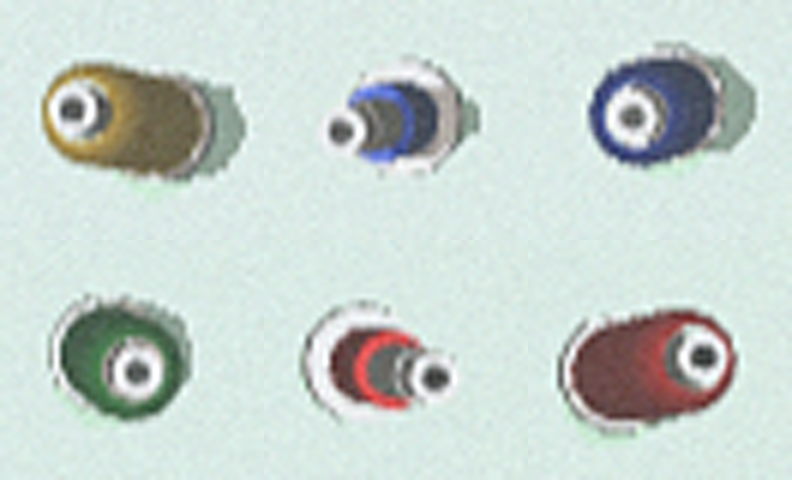

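View pics/c2.png

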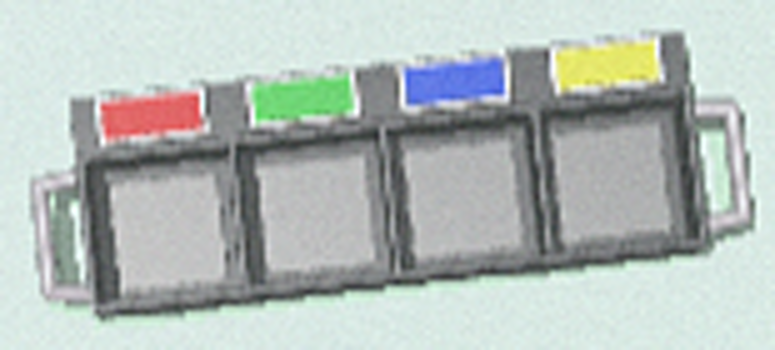

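c1: neck tops in tiles are at yellow (74,110), spent blue (77,131), blue (104,117), green (137,132), spent red (170,137) and red (175,116). c2: tab centres are at red (152,115), green (302,98), blue (454,81) and yellow (606,64).

```bash
cat > h.py <<'E'
import numpy as np
from scipy.spatial.transform import Rotation as R
def ray(K,E,uv,z):
    d=E[:3,:3]@np.linalg.solve(K,[*uv,1]);o=E[:3,3];return (o+d*(z-o[2])/d[2])[:2]
def proj(K,E,p):
    q=K@(E[:3,:3].T@(np.asarray(p)-E[:3,3]));return q[:2]/q[2]
E
python3 - <<'E'
import pickle
from h import *
D=pickle.load(open("im0.pkl","rb"));d=D["top"];s=D["scene"]
K,E=d["camera_matrix"],d["extrinsics"]
c=dict(yellow=(150,170,74,110),sblue=(192,230,77,131),blue=(247,230,104,117),green=(377,238,137,132),sred=(462,230,170,137),red=(488,170,175,116))
for n,(x,y,u,v) in c.items():
    p=ray(K,E,(x+(u+.5)/6-.5,y+(v+.5)/6-.5),86);print(n,p.round(1),np.hypot(*p).round(),"scene px",proj(s["camera_matrix"],s["extrinsics"],[*p,86]).round(1))
t=np.array([ray(K,E,(270+(u+.5)/5-.5,128+(v+.5)/5-.5),37) for u,v in((152,115),(302,98),(454,81),(606,64))])
i=np.arange(4)-1.5;m=t.mean(0);v=(t*i[:,None]).sum(0)/(i@i);print("pitch",np.linalg.norm(v),"dir",v)
u=v/np.linalg.norm(v);n=np.array([u[1],-u[0]]);n*=np.sign(n[0])
fit=m+i[:,None]*68*u;print("resid",(t-fit).round(1))
for k,f in zip("red green blue yellow".split(),fit):print(k,"tab",f.round(1),"pocket",(f-49*n).round(1),"scene px",proj(s["camera_matrix"],s["extrinsics"],[*f,37]).round(1))
print("yaw row",np.degrees(np.arctan2(u[1],u[0])))
E
python3 - <<'E'
from station import get_state
from scipy.spatial.transform import Rotation as R
print(R.from_quat(get_state()["orientation"],scalar_first=True).as_matrix().round(3))
E
```

```text
yellow [586.6 361.8] 689.0 scene px [460.  217.2]
sblue [451.9 269.5] 526.0 scene px [419.5 177.7]
blue [456.5 143.7] 479.0 scene px [373.8 177.7]
green [ 434. -140.] 456.0 scene px [272.1 169.1]
sred [ 448.4 -327.6] 555.0 scene px [204.6 171.1]
red [ 580.4 -386. ] 697.0 scene px [174.  207.3]
pitch 67.79409862571525 dir [  7.11098916 -67.42012787]
resid [[ 0.  -0.5]
 [ 0.   0.2]
 [-0.   0.1]
 [-0.   0.2]]
red tab [672.3  72.3] pocket [623.6  67.1] scene px [347.1 252. ]
green tab [679.4   4.6] pocket [ 6.307e+02 -5.000e-01] scene px [320.8 253.5]
blue tab [686.6 -63. ] pocket [637.9 -68.1] scene px [294.4 255. ]
yellow tab [ 693.7 -130.6] pocket [ 645.  -135.8] scene px [267.9 256.5]
yaw row -83.97911475273229
[[ 0.915  0.404 -0.   ]
 [ 0.404 -0.915  0.002]
 [ 0.    -0.002 -1.   ]]
```

The pitch comes out at 67.8 mm against 68, and the scene projections agree. Plan: keep the jaw line across the caddy row (tool y about +6° from world x) and grip at cone height 57 so the fingertips clear the walls. First move: over the red cone with the wrist turned.

```bash
python3 -m creep '[[[37.5,-1.2,5.6,0,0,-72.2,0],[37.5,-1.2,5.6,0,0,-72.2,0],[37.5,-1.2,5.6,0,0,-72.2,0],[37.5,-1.2,5.6,0,0,-72.2,0],[37.5,-1.2,5.6,0,0,-72.2,0],[37.5,-1.2,5.6,0,0,-72.2,0],[37.5,-1.2,5.6,0,0,-72.2,0],[37.5,-1.2,5.6,0,0,-72.2,0],[37.5,-1.2,5.6,0,0,-72.2,0],[37.5,-1.2,5.6,0,0,-72.2,0],[37.5,-1.2,5.6,0,0,-72.2,0],[37.5,-1.2,5.6,0,0,-72.2,0]]]' 25
cat > go.py <<'E'
import sys
from h import *
from station import get_state
P=dict(red=(580.4,-386),yellow=(586.6,361.8),blue=(456.5,143.7),green=(434,-140),pred=(623.6,67.1),pgreen=(630.7,-.5),pblue=(637.9,-68.1),pyellow=(645,-135.8))
s=get_state();M=R.from_quat(s["orientation"],scalar_first=True).as_matrix()
print(s["tool_pos"].round(1),"yaw y",np.degrees(np.arctan2(M[1,1],M[0,1])).round(2),"t",round(s["time"],2),"w",round(s["width"]*93,1),"F",round(s["grip_force"],1),s["ft_force"].round(1))
for a in sys.argv[1:]:
    n,z=a.split(",");print(a,"tool shift cm",((M.T@(np.array([*P[n],float(z)])-s["tool_pos"]))/10).round(2))
E
python3 go.py red,170 red,46 pred,170
```

```text
time: 1.1
tool_pos: [580.3, -386.0, 169.7]
orientation: [-0.001, 0.67, 0.743, -0.0]
ft_force: [-0.7, 0.2, 0.8]
width: 0.999
grip_force: 0.0
[ 580.3 -386.   169.7] yaw y 5.92 t 1.1 w 92.9 F 0.0 [-0.7  0.2  0.8]
red,170 tool shift cm [ 0.    0.01 -0.03]
red,46 tool shift cm [-1.000e-02  3.000e-02  1.237e+01]
pred,170 tool shift cm [ 4.463e+01  8.980e+00 -1.000e-02]
```

```bash
python3 - <<'E'
from station import get_state,eyes
from h import *
import cv2
s=get_state();i=eyes.get_image("wrist");T=np.eye(4);T[:3,:3]=R.from_quat(s["orientation"],scalar_first=True).as_matrix();T[:3,3]=s["tool_pos"]
E=T@i["mount"];f=i["frame"][:,:,::-1].copy()
p=proj(i["camera_matrix"],E,[580.4,-386,86]);print(p)
cv2.drawMarker(f,tuple(int(round(a)) for a in p),(255,0,255),cv2.MARKER_CROSS,12,1)
cv2.imwrite("pics/w1.png",f)
E
```

```text
[322.92105994 202.83594649]
```

View pics/w1.png

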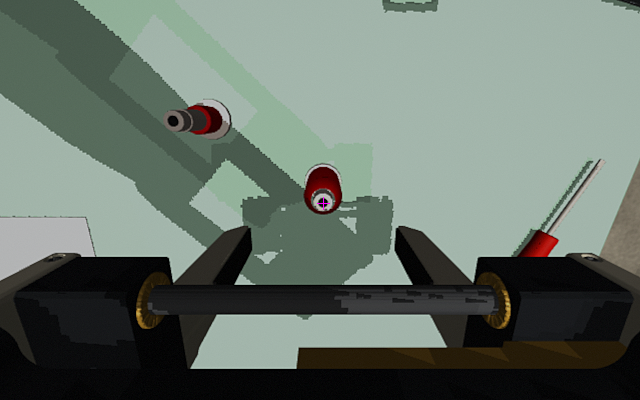

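The wrist picture shows the red full cone's neck exactly on the predicted mark (323,203). Next: descend, grip and lift.

```bash
python3 -m creep '[[[0,0,4,0,0,0,0],[0,0,8,0,0,0,0],[0,0,11,0,0,0,0],[0,0,12.4,0,0,0,0],[0,0,12.4,0,0,0,0],[0,0,12.4,0,0,0,1],[0,0,12.4,0,0,0,1],[0,0,12.4,0,0,0,1],[0,0,12.4,0,0,0,1],[0,0,12.4,0,0,0,1],[0,0,12.4,0,0,0,1],[0,0,12.4,0,0,0,1]]]' 25; python3 go.py red,46 pred,170
```

```text
time: 2.15
tool_pos: [580.9, -386.5, 47.2]
orientation: [0.0, 0.669, 0.743, 0.0]
ft_force: [0.1, -0.5, -0.1]
width: 0.547
grip_force: 0.0
[ 580.9 -386.5   47.2] yaw y 6.03 t 2.15 w 50.9 F 0.0 [ 0.1 -0.5 -0.1]
red,46 tool shift cm [ 0.06 -0.04  0.12]
pred,170 tool shift cm [ 44.66   9.02 -12.3 ]
```

```bash
python3 -m creep '[[[0,0,0,0,0,0,1],[0,0,0,0,0,0,1],[0,0,0,0,0,0,1],[0,0,0,0,0,0,1],[0,0,0,0,0,0,1],[0,0,-3,0,0,0,1],[0,0,-6,0,0,0,1],[0,0,-9,0,0,0,1],[0,0,-12.4,0,0,0,1],[0,0,-12.4,0,0,0,1]]]' 25; python3 go.py pred,170 pred,51
```

```text
time: 2.98
tool_pos: [583.7, -388.8, 180.1]
orientation: [0.006, 0.669, 0.743, 0.0]
ft_force: [1.5, -0.7, 1.1]
width: 0.401
grip_force: 25.0
[ 583.7 -388.8  180.1] yaw y 6.03 t 2.98 w 37.3 F 25.0 [ 1.5 -0.7  1.1]
pred,170 tool shift cm [44.93  8.74  0.71]
pred,51 tool shift cm [45.03  8.64 12.6 ]
```

```bash
python3 -m creep '[[[4,0.8,0,0,0,0,1],[8,1.6,0,0,0,0,1],[12,2.4,0,0,0,0,1],[16,3.2,0,0,0,0,1],[20,4,0,0,0,0,1],[24,4.8,0,0,0,0,1],[28,5.6,0,0,0,0,1],[32,6.4,0,0,0,0,1],[36,7.2,0,0,0,0,1],[40,8,0,0,0,0,1],[43,8.7,0,0,0,0,1],[44.6,9,0,0,0,0,1]]]' 25;  python3 -m creep '[[[0,0,0,0,0,0,1],[0,0,0,0,0,0,1],[0,0,0,0,0,0,1]]]'; python3 go.py pred,170 pred,51
```

```text
time: 3.98
tool_pos: [623.1, 70.7, 170.5]
orientation: [-0.0, 0.668, 0.744, 0.0]
ft_force: [0.1, -0.2, -0.5]
width: 0.402
grip_force: 25.0
time: 4.23
tool_pos: [623.2, 65.8, 170.4]
orientation: [0.0, 0.669, 0.743, -0.0]
ft_force: [0.5, -0.3, -0.6]
width: 0.401
grip_force: 25.0
[623.2  65.8 170.4] yaw y 6.02 t 4.23 w 37.3 F 25.0 [ 0.5 -0.3 -0.6]
pred,170 tool shift cm [0.13 0.06 0.04]
pred,51 tool shift cm [ 0.13  0.06 11.94]
```

```bash
python3 -m creep '[[[0.1,0,3,0,0,0,1],[0.1,0,6,0,0,0,1],[0.1,0,8.5,0,0,0,1],[0.1,0,10,0,0,0,1],[0.1,0,11,0,0,0,1],[0.1,0,11.6,0,0,0,1],[0.1,0,11.9,0,0,0,1],[0.1,0,11.9,0,0,0,1],[0.1,0,11.9,0,0,0,1]]]'; python3 go.py pred,51
python3 -m creep '[[[0,0,0,0,0,0,0.3],[0,0,0,0,0,0,0.3],[0,0,0,0,0,0,0.3],[0,0,0,0,0,0,0.3],[0,0,0,0,0,0,0.3],[0,0,-3,0,0,0,0.3],[0,0,-6,0,0,0,0.3],[0,0,-9,0,0,0,0.3],[0,0,-11.9,0,0,0,0.3],[0,0,-11.9,0,0,0,0.3],[0,0,-11.9,0,0,0,0.3]]]'
python3 go.py green,170
python3 - <<'E'
from station import eyes
import cv2
cv2.imwrite("pics/w2.png",eyes.get_image("wrist")["frame"][:,:,::-1])
E
```

```text
time: 4.98
tool_pos: [624.1, 67.3, 53.0]
orientation: [0.001, 0.669, 0.743, 0.001]
ft_force: [0.4, -0.7, -0.5]
width: 0.401
grip_force: 25.0
[624.1  67.3  53. ] yaw y 6.0 t 4.98 w 37.3 F 25.0 [ 0.4 -0.7 -0.5]
pred,51 tool shift cm [-0.01 -0.06  0.2 ]
time: 5.9
tool_pos: [625.0, 67.7, 173.7]
orientation: [0.002, 0.669, 0.743, 0.002]
ft_force: [0.2, 0.7, -0.4]
width: 0.701
grip_force: 0.0
[625.   67.7 173.7] yaw y 6.03 t 5.9 w 65.2 F 0.0 [ 0.2  0.7 -0.4]
green,170 tool shift cm [-18.65 -21.17   0.27]
```

View pics/w2.png

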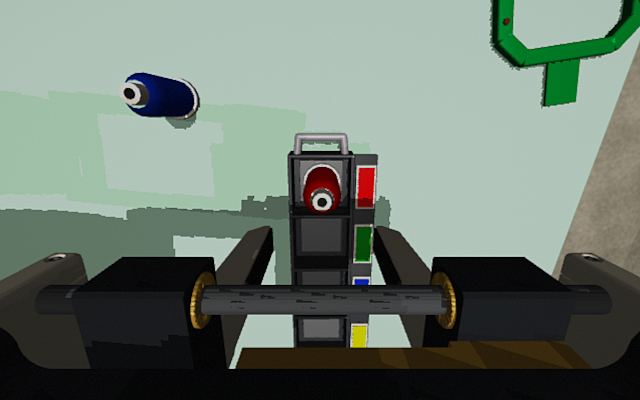

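Red stands upright in its pocket (321,200), beside the red tab. Next is green.

```bash
python3 -m creep '[[[-3,-3.4,0,0,0,0,0.3],[-6,-6.8,0,0,0,0,0.3],[-9,-10.2,0,0,0,0,0.3],[-12,-13.6,0,0,0,0,0.3],[-15,-17,0,0,0,0,0.3],[-17.5,-19.8,0,0,0,0,0.3],[-18.6,-21.1,0,0,0,0,0.3],[-18.6,-21.1,0,0,0,0,0.3],[-18.6,-21.1,0,0,0,0,0.3],[-18.6,-21.1,0,0,0,0,0.3],[-18.6,-21.1,0,0,0,0,0.3]]]'; python3 go.py green,170 green,46
```

```text
time: 6.87
tool_pos: [433.0, -138.7, 169.9]
orientation: [-0.001, 0.669, 0.744, -0.0]
ft_force: [0.2, 0.6, 0.8]
width: 0.702
grip_force: 0.0
[ 433.  -138.7  169.9] yaw y 6.08 t 6.87 w 65.3 F 0.0 [0.2 0.6 0.8]
green,170 tool shift cm [-0.14  0.08 -0.01]
green,46 tool shift cm [-0.15  0.09 12.39]
```

```bash
python3 -m creep '[[[-0.1,0.1,4,0,0,0,0.3],[-0.1,0.1,8,0,0,0,0.3],[-0.1,0.1,11,0,0,0,0.3],[-0.1,0.1,12.4,0,0,0,0.3],[-0.1,0.1,12.4,0,0,0,0.3],[-0.1,0.1,12.4,0,0,0,0.3],[-0.1,0.1,12.4,0,0,0,1],[-0.1,0.1,12.4,0,0,0,1],[-0.1,0.1,12.4,0,0,0,1],[-0.1,0.1,12.4,0,0,0,1],[-0.1,0.1,12.4,0,0,0,1],[-0.1,0.1,12.4,0,0,0,1]]]' 25
python3 -m creep '[[[0,0,0,0,0,0,1],[0,0,0,0,0,0,1],[0,0,0,0,0,0,1],[0,0,-3,0,0,0,1],[0,0,-6,0,0,0,1],[0,0,-9,0,0,0,1],[0,0,-11.4,0,0,0,1],[0,0,-12.4,0,0,0,1],[0,0,-12.4,0,0,0,1],[0,0,-12.4,0,0,0,1],[0,0,-12.4,0,0,0,1]]]'; python3 go.py pgreen,170
```

```text
time: 7.87
tool_pos: [434.7, -140.8, 47.6]
orientation: [0.001, 0.669, 0.743, 0.0]
ft_force: [0.8, 1.1, 5.2]
width: 0.397
grip_force: 25.0
time: 8.78
tool_pos: [432.9, -140.0, 168.5]
orientation: [-0.001, 0.669, 0.743, -0.0]
ft_force: [0.5, -0.6, -1.1]
width: 0.403
grip_force: 25.0
[ 432.9 -140.   168.5] yaw y 6.02 t 8.78 w 37.5 F 25.0 [ 0.5 -0.6 -1.1]
pgreen,170 tool shift cm [11.8  21.14 -0.19]
```

```bash
python3 -m creep '[[[1.6,2.9,0,0,0,0,1],[3.6,6.5,0,0,0,0,1],[5.6,10,0,0,0,0,1],[7.6,13.6,0,0,0,0,1],[9.5,17,0,0,0,0,1],[11,19.7,0,0,0,0,1],[11.8,21.1,0,0,0,0,1],[11.8,21.1,0,0,0,0,1],[11.8,21.1,0,0,0,0,1],[11.8,21.1,0,0,0,0,1],[11.8,21.1,0,0,0,0,1]]]'; python3 go.py pgreen,51
```

```text
time: 9.7
tool_pos: [630.2, -1.8, 169.6]
orientation: [-0.001, 0.669, 0.743, -0.001]
ft_force: [0.6, 0.0, -0.2]
width: 0.402
grip_force: 25.0
[630.2  -1.8 169.6] yaw y 5.97 t 9.7 w 37.4 F 25.0 [ 0.6  0.  -0.2]
pgreen,51 tool shift cm [ 0.12  0.09 11.86]
```

```bash
python3 -m creep '[[[0.1,0,3,0,0,0,1],[0.1,0,6,0,0,0,1],[0.1,0,8.5,0,0,0,1],[0.1,0,10,0,0,0,1],[0.1,0,11,0,0,0,1],[0.1,0,11.6,0,0,0,1],[0.1,0,11.9,0,0,0,1],[0.1,0,11.9,0,0,0,1],[0.1,0,11.9,0,0,0,1],[0.1,0,11.9,0,0,0,1]]]'; python3 go.py pgreen,51
python3 -m creep '[[[0,0,0,0,0,0,0.3],[0,0,0,0,0,0,0.3],[0,0,0,0,0,0,0.3],[0,0,0,0,0,0,0.3],[0,0,0,0,0,0,0.3],[0,0,-3,0,0,0,0.3],[0,0,-6,0,0,0,0.3],[0,0,-9,0,0,0,0.3],[0,0,-11.9,0,0,0,0.3],[0,0,-11.9,0,0,0,0.3],[0,0,-11.9,0,0,0,0.3],[0,0,-11.9,0,0,0,0.3]]]'
python3 go.py blue,170
```

```text
time: 10.53
tool_pos: [632.3, -0.1, 53.1]
orientation: [0.001, 0.669, 0.743, 0.001]
ft_force: [-0.4, 0.5, -0.4]
width: 0.399
grip_force: 25.0
[ 6.323e+02 -1.000e-01  5.310e+01] yaw y 6.02 t 10.53 w 37.1 F 25.0 [-0.4  0.5 -0.4]
pgreen,51 tool shift cm [-0.02 -0.16  0.21]
time: 11.53
tool_pos: [631.1, 0.1, 170.2]
orientation: [-0.0, 0.669, 0.743, -0.0]
ft_force: [0.1, 0.6, -0.8]
width: 0.702
grip_force: 0.0
[6.311e+02 1.000e-01 1.702e+02] yaw y 6.02 t 11.53 w 65.3 F 0.0 [ 0.1  0.6 -0.8]
blue,170 tool shift cm [ 16.12 -15.86   0.03]
```

```bash
python3 -m creep '[[[3,-3,0,0,0,0,0.3],[6,-6,0,0,0,0,0.3],[9,-9,0,0,0,0,0.3],[12,-12,0,0,0,0,0.3],[14.5,-14.5,0,0,0,0,0.3],[16.1,-15.9,0,0,0,0,0.3],[16.1,-15.9,0,0,0,0,0.3],[16.1,-15.9,0,0,0,0,0.3],[16.1,-15.9,0,0,0,0,0.3],[16.1,-15.9,0,0,0,0,0.3]]]'; python3 go.py blue,46
python3 - <<'E'
from station import eyes
import cv2
cv2.imwrite("pics/w3.png",eyes.get_image("wrist")["frame"][:,:,::-1])
E
```

```text
time: 12.37
tool_pos: [456.7, 142.7, 170.0]
orientation: [-0.0, 0.669, 0.743, -0.0]
ft_force: [0.4, 0.7, -0.0]
width: 0.7
grip_force: 0.0
[456.7 142.7 170. ] yaw y 5.97 t 12.37 w 65.1 F 0.0 [ 0.4  0.7 -0. ]
blue,46 tool shift cm [ 0.11 -0.   12.4 ]
```

View pics/w3.png

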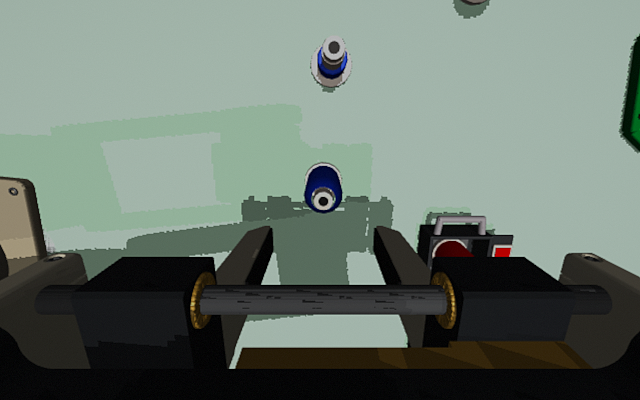

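The full blue cone is centred below the jaws (322,201), with the spent blue clear of them at (331,62).

```bash
python3 -m creep '[[[0.1,0,4,0,0,0,0.3],[0.1,0,8,0,0,0,0.3],[0.1,0,11,0,0,0,0.3],[0.1,0,12.4,0,0,0,0.3],[0.1,0,12.4,0,0,0,0.3],[0.1,0,12.4,0,0,0,0.3],[0.1,0,12.4,0,0,0,1],[0.1,0,12.4,0,0,0,1],[0.1,0,12.4,0,0,0,1],[0.1,0,12.4,0,0,0,1],[0.1,0,12.4,0,0,0,1],[0.1,0,12.4,0,0,0,1]]]' 25
python3 -m creep '[[[0,0,0,0,0,0,1],[0,0,0,0,0,0,1],[0,0,0,0,0,0,1],[0,0,-3,0,0,0,1],[0,0,-6,0,0,0,1],[0,0,-9,0,0,0,1],[0,0,-11.4,0,0,0,1],[0,0,-12.4,0,0,0,1],[0,0,-12.4,0,0,0,1],[0,0,-12.4,0,0,0,1],[0,0,-12.4,0,0,0,1]]]'; python3 go.py pblue,170
```

```text
time: 13.42
tool_pos: [457.0, 144.6, 47.6]
orientation: [0.001, 0.669, 0.743, 0.001]
ft_force: [-1.6, 0.0, 4.4]
width: 0.404
grip_force: 25.0
time: 14.33
tool_pos: [455.0, 144.2, 168.4]
orientation: [-0.001, 0.669, 0.743, -0.001]
ft_force: [-0.2, 0.2, -1.2]
width: 0.399
grip_force: 25.0
[455.  144.2 168.4] yaw y 6.03 t 14.33 w 37.1 F 25.0 [-0.2  0.2 -1.2]
pblue,170 tool shift cm [-23.03  15.96  -0.2 ]
```

```bash
python3 -m creep '[[[-2.3,1.6,0,0,0,0,1],[-5.5,3.8,0,0,0,0,1],[-8.7,6,0,0,0,0,1],[-11.9,8.2,0,0,0,0,1],[-15.1,10.5,0,0,0,0,1],[-18.3,12.7,0,0,0,0,1],[-21,14.6,0,0,0,0,1],[-23,15.9,0,0,0,0,1],[-23,15.9,0,0,0,0,1],[-23,15.9,0,0,0,0,1],[-23,15.9,0,0,0,0,1],[-23,15.9,0,0,0,0,1]]]'; python3 go.py pblue,51
```

```text
time: 15.33
tool_pos: [637.4, -66.5, 169.3]
orientation: [-0.001, 0.669, 0.744, -0.0]
ft_force: [0.9, 0.8, -1.4]
width: 0.403
grip_force: 25.0
[637.4 -66.5 169.3] yaw y 6.08 t 15.33 w 37.5 F 25.0 [ 0.9  0.8 -1.4]
pblue,51 tool shift cm [-0.18  0.06 11.83]
```

```bash
python3 -m creep '[[[-0.1,0,3,0,0,0,1],[-0.1,0,6,0,0,0,1],[-0.1,0,8.5,0,0,0,1],[-0.1,0,10,0,0,0,1],[-0.1,0,11,0,0,0,1],[-0.1,0,11.6,0,0,0,1],[-0.1,0,11.9,0,0,0,1],[-0.1,0,11.9,0,0,0,1],[-0.1,0,11.9,0,0,0,1],[-0.1,0,11.9,0,0,0,1]]]'; python3 go.py pblue,51
python3 -m creep '[[[0,0,0,0,0,0,0.3],[0,0,0,0,0,0,0.3],[0,0,0,0,0,0,0.3],[0,0,0,0,0,0,0.3],[0,0,0,0,0,0,0.3],[0,0,-3,0,0,0,0.3],[0,0,-6,0,0,0,0.3],[0,0,-9,0,0,0,0.3],[0,0,-11.9,0,0,0,0.3],[0,0,-11.9,0,0,0,0.3],[0,0,-11.9,0,0,0,0.3],[0,0,-11.9,0,0,0,0.3]]]'
python3 go.py yellow,170
```

```text
time: 16.17
tool_pos: [639.5, -68.6, 53.1]
orientation: [0.001, 0.669, 0.743, 0.001]
ft_force: [0.3, 0.4, -1.5]
width: 0.402
grip_force: 25.0
[639.5 -68.6  53.1] yaw y 6.03 t 16.17 w 37.4 F 25.0 [ 0.3  0.4 -1.5]
pblue,51 tool shift cm [ 0.07 -0.16  0.21]
time: 17.17
tool_pos: [638.3, -68.6, 170.2]
orientation: [-0.0, 0.669, 0.743, -0.0]
ft_force: [0.0, -0.2, -0.7]
width: 0.698
grip_force: 0.0
[638.3 -68.6 170.2] yaw y 6.02 t 17.17 w 64.9 F 0.0 [ 0.  -0.2 -0.7]
yellow,170 tool shift cm [ 4.334e+01 -6.300e-01  2.000e-02]
```

```bash
python3 -m creep '[[[4,0,0,0,0,0,0.3],[8,-0.1,0,0,0,0,0.3],[12,-0.2,0,0,0,0,0.3],[16,-0.2,0,0,0,0,0.3],[20,-0.3,0,0,0,0,0.3],[24,-0.3,0,0,0,0,0.3],[28,-0.4,0,0,0,0,0.3],[32,-0.5,0,0,0,0,0.3],[36,-0.5,0,0,0,0,0.3],[40,-0.6,0,0,0,0,0.3],[42.5,-0.6,0,0,0,0,0.3],[43.3,-0.6,0,0,0,0,0.3]]]'; python3 -m creep '[[[0,0,0,0,0,0,0.3],[0,0,0,0,0,0,0.3],[0,0,0,0,0,0,0.3],[0,0,0,0,0,0,0.3]]]';python3 go.py yellow,46
python3 - <<'E'
from station import eyes
import cv2
cv2.imwrite("pics/w4.png",eyes.get_image("wrist")["frame"][:,:,::-1])
E
```

```text
time: 18.17
tool_pos: [584.5, 365.2, 167.9]
orientation: [-0.001, 0.668, 0.745, -0.001]
ft_force: [0.3, -0.3, 0.2]
width: 0.7
grip_force: 0.0
time: 18.5
tool_pos: [587.6, 359.5, 170.2]
orientation: [0.0, 0.67, 0.743, -0.0]
ft_force: [0.4, -0.1, -0.8]
width: 0.7
grip_force: 0.0
[587.6 359.5 170.2] yaw y 5.91 t 18.5 w 65.1 F 0.0 [ 0.4 -0.1 -0.8]
yellow,46 tool shift cm [ 0.25 -0.07 12.42]
```

View pics/w4.png

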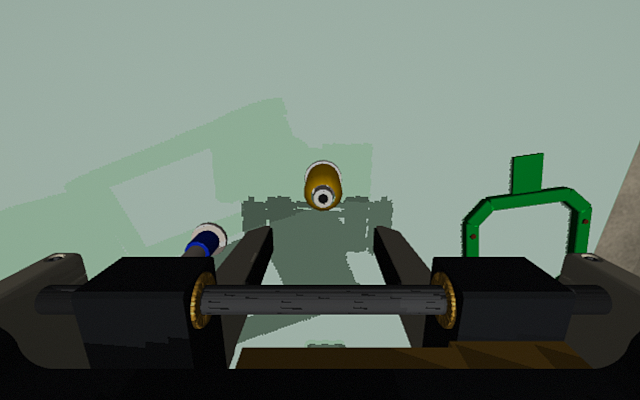

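Yellow is centred at (322,198), and the spent blue stands clear at (208,236).

```bash
python3 -m creep '[[[0.1,0,4,0,0,0,0.3],[0.1,0,8,0,0,0,0.3],[0.1,0,11,0,0,0,0.3],[0.1,0,12.4,0,0,0,0.3],[0.1,0,12.4,0,0,0,0.3],[0.1,0,12.4,0,0,0,0.3],[0.1,0,12.4,0,0,0,1],[0.1,0,12.4,0,0,0,1],[0.1,0,12.4,0,0,0,1],[0.1,0,12.4,0,0,0,1],[0.1,0,12.4,0,0,0,1],[0.1,0,12.4,0,0,0,1]]]' 25
python3 -m creep '[[[0,0,0,0,0,0,1],[0,0,0,0,0,0,1],[0,0,0,0,0,0,1],[0,0,-3,0,0,0,1],[0,0,-6,0,0,0,1],[0,0,-9,0,0,0,1],[0,0,-11.4,0,0,0,1],[0,0,-12.4,0,0,0,1],[0,0,-12.4,0,0,0,1],[0,0,-12.4,0,0,0,1],[0,0,-12.4,0,0,0,1]]]'; python3 go.py pyellow,170
```

```text
time: 19.55
tool_pos: [587.7, 362.8, 48.0]
orientation: [0.0, 0.669, 0.743, 0.001]
ft_force: [-0.6, 0.0, 5.2]
width: 0.403
grip_force: 25.0
time: 20.47
tool_pos: [585.9, 361.8, 167.8]
orientation: [-0.001, 0.669, 0.743, -0.002]
ft_force: [-0.2, 0.0, -1.6]
width: 0.402
grip_force: 25.0
[585.9 361.8 167.8] yaw y 6.02 t 20.47 w 37.4 F 25.0 [-0.2  0.  -1.6]
pyellow,170 tool shift cm [-50.1    0.66  -0.16]
```

```bash
python3 -m creep '[[[-2,0,-1,0,0,0,1],[-5,0.1,-1,0,0,0,1],[-8.5,0.1,-1,0,0,0,1],[-12,0.2,-1,0,0,0,1],[-16,0.2,-1,0,0,0,1],[-20,0.3,-1,0,0,0,1],[-24,0.3,-1,0,0,0,1],[-28,0.4,-1,0,0,0,1],[-32,0.4,-1,0,0,0,1],[-36,0.5,-1,0,0,0,1],[-40,0.5,-1,0,0,0,1],[-43,0.6,-1,0,0,0,1]]]'; python3 -m creep '[[[-3,0.1,0.3,0,0,0,1],[-5.5,0.1,0.7,0,0,0,1],[-7.1,0.1,1,0,0,0,1],[-7.1,0.1,1,0,0,0,1],[-7.1,0.1,1,0,0,0,1],[-7.1,0.1,1,0,0,0,1],[-7.1,0.1,1,0,0,0,1]]]';python3 go.py pyellow,51
```

```text
time: 21.47
tool_pos: [636.5, -67.7, 177.6]
orientation: [-0.002, 0.669, 0.743, -0.001]
ft_force: [0.5, 1.2, -1.1]
width: 0.406
grip_force: 25.0
time: 22.05
tool_pos: [646.5, -133.5, 170.3]
orientation: [-0.0, 0.668, 0.744, 0.0]
ft_force: [-0.1, -0.7, -0.2]
width: 0.402
grip_force: 25.0
[ 646.5 -133.5  170.3] yaw y 6.11 t 22.05 w 37.4 F 25.0 [-0.1 -0.7 -0.2]
pyellow,51 tool shift cm [-0.22 -0.17 11.93]
```

```bash
python3 -m creep '[[[-0.1,-0.1,3,0,0,0,1],[-0.1,-0.1,6,0,0,0,1],[-0.1,-0.1,8.5,0,0,0,1],[-0.1,-0.1,10,0,0,0,1],[-0.1,-0.1,11,0,0,0,1],[-0.1,-0.1,11.6,0,0,0,1],[-0.1,-0.1,11.9,0,0,0,1],[-0.1,-0.1,11.9,0,0,0,1],[-0.1,-0.1,11.9,0,0,0,1],[-0.1,-0.1,11.9,0,0,0,1]]]'; python3 go.py pyellow,51
python3 -m creep '[[[0,0,0,0,0,0,0.3],[0,0,0,0,0,0,0.3],[0,0,0,0,0,0,0.3],[0,0,0,0,0,0,0.3],[0,0,0,0,0,0,0.3],[0,0,-3,0,0,0,0.3],[0,0,-6,0,0,0,0.3],[0,0,-9,0,0,0,0.3],[0,0,-11.9,0,0,0,0.3],[0,0,-15,0,0,0,0.3],[0,0,-17,0,0,0,0.3],[0,0,-17,0,0,0,0.3]]]'
python3 -m creep '[[[-4,-2,0,0,0,0,0.3],[-8,-4,0,0,0,0,0.3],[-12,-6,0,0,0,0,0.3],[-16,-8,0,0,0,0,0.3],[-20,-10,0,0,0,0,0.3],[-24,-12,0,0,0,0,0.3],[-26,-13,0,0,0,0,0.3],[-26,-13,0,0,0,0,0.3],[-26,-13,0,0,0,0,0.3],[-26,-13,0,0,0,0,0.3],[-26,-13,0,0,0,0,0.3],[-26,-13,0,0,0,0,0.3]]]'
python3 - <<'E'
from station import eyes
import cv2
a=eyes.get_image("top")["frame"][100:300,130:550,::-1];b=eyes.get_image("scene")["frame"][130:300,110:500,::-1]
cv2.imwrite("pics/f1.png",cv2.resize(a,(798,380)));cv2.imwrite("pics/f2.png",cv2.resize(b,(780,340)))
E
```

```text
time: 22.88
tool_pos: [646.8, -136.5, 53.2]
orientation: [0.001, 0.669, 0.743, 0.001]
ft_force: [-0.3, -0.1, -0.4]
width: 0.4
grip_force: 25.0
[ 646.8 -136.5   53.2] yaw y 6.02 t 22.88 w 37.2 F 25.0 [-0.3 -0.1 -0.4]
pyellow,51 tool shift cm [ 0.09 -0.17  0.22]
time: 23.88
tool_pos: [648.4, -137.0, 228.7]
orientation: [0.004, 0.669, 0.743, 0.002]
ft_force: [0.6, -1.4, 0.8]
width: 0.702
grip_force: 0.0
time: 24.88
tool_pos: [544.5, -406.9, 221.4]
orientation: [-0.0, 0.668, 0.744, 0.0]
ft_force: [0.0, 0.7, 0.2]
width: 0.703
grip_force: 0.0
```

View pics/f1.png

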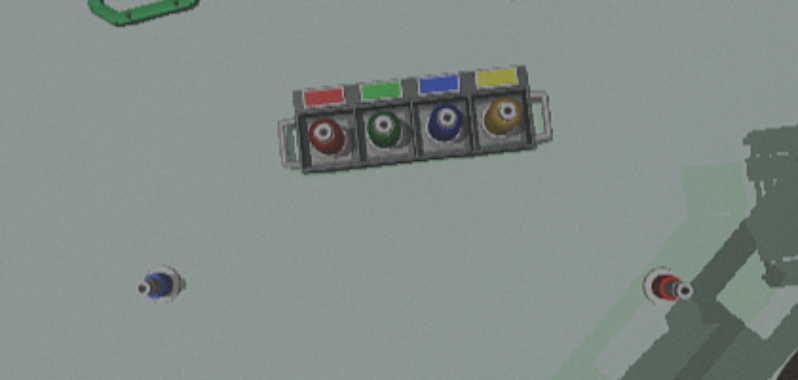

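View pics/f2.png

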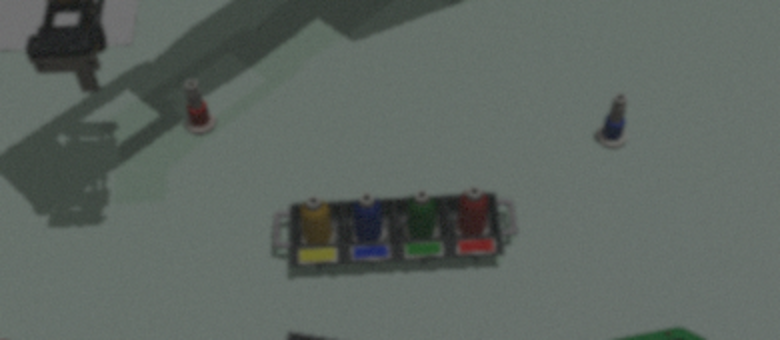

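Both views show all four cones upright in the matching pockets: red (324,132), green (384,125), blue (446,118) and yellow (508,111). The spent cones stand where they were, at (160,285) and (665,287), and the robot is clear.

```bash
python3 -c "from station import job_done; print(job_done())"
```

```text
the job is handed in; nothing more can be done
None
```

The job is handed in at about 25 s: the last pictures showed all four full cones upright in their matching pockets and both spent cones still standing where they were; no verdict was returned.

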